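# Find the fullest tea tin by its weight

### The arm

A 6-joint arm with a two-finger parallel gripper is mounted at the origin on a cart in front of the work surface, level with it; the furniture and walls round the work are solid. World frame = base frame: x ahead of the robot, y to its left, z up, the work surface at z = 0. Lengths are in m, angles in rad, forces in N, time in s.
With the tool pointing down it reaches from about 0.3 to 0.85 m from the base axis. Payload 5.4 kg.
Tool frame: the origin (TCP) lies between the finger pads; the fingertips stand 17 mm ahead of it and the grasp point (between the pads) lies 2 mm behind it; z points along the fingers, y is the line along which they close (so a half turn about z gives the same grasp; the last joint's range is limited). The gripper opens to 85 mm and grips with 20 to 120 N. Pads are 22 mm wide; open, the fingers measure 114 mm over their backs; the gripper's body (76 mm by 85 mm) begins 54 mm behind the grasp point. The pads swing forward as they close: fully open they stand 13 mm farther back than shut.
Start: joints at [0.906, 0.158, 1.597, -0, 1.386, -0.21], TCP at [0.253, 0.517, 0.248] pointing down, gripper open.
Joint ranges: [-2.91, 2.91], [-0.94, 2.29], [0.18, 2.7], [-1.29, 4.43], [0.17, 2.64], [-3, 3]. Speed limits (rad/s): [2.57, 2.57, 3.14, 3.14, 3.14, 3.14].

### API

Orientations are given as a unit quaternion [w, x, y, z].
In Python, from bench import manip, vision, hand_in gives the robot as it stands.
- The arm moves only by the shell command python3 -m jog 'ROWS'. ROWS is JSON, a list of rows, each an object with "slide": the shift along the tool's x, y, z in cm, a list of three; "rotation": the turn, a rotation vector about the tool's x, y, z in degrees, a list of three; "hand": the closure in counts, from 0 (fully open) to 255 (shut). A call has 1 to 12 rows; each row is the pose to reach, as a shift and turn from the pose commanded when the call began, along the tool's axes at that moment; what a row does not reach only later rows make up. A row lasts 1/10 s, in which the tool goes at most 50 mm and 8.59 degrees, less where a joint would pass 70% of its speed; a pose out of reach is approached as far as the arm can. A call with a gripper value outside its range is refused whole. The fingers move at their own pace and stop on an object; the grip force is fixed at half the most. Time passes only in rows, so rows that repeat a pose let the fingers close. It gives the time, the measured TCP pose, the force, the opening and the grip force at its end, in the units of the state.
- manip.read_state(): the state, without advancing time (a new reading comes with each control period).
- vision.get_image(name): name is "side" or "top" or "wrist"; returns the picture (384x512x3 uint8, red, green, blue); there is no depth.
- vision.camera_info(name): a dict with "fx", "fy", "cx", "cy" (pixels), "view" (4x4, takes a point from world to camera coordinates). Camera axes: x right, y down, z forward; pixel columns grow to the right and rows downward; lengths in m; the calibration is good to about 2 mm. A picture is of the moment at which its call begins: read the wrist's pose just before it. camera_info takes no time and is no camera call; for the wrist camera it gives the pose at the moment of the call.
- hand_in(): hands the job in; it is judged then, once.
The state is a dict: "clock": time; "q": joint angles; "joint_velocities": joint speeds; "joint_torque": joint torques, N m; "ee_pos": TCP position; "eef_rot": TCP orientation; "ft_force": force on the tool from outside, world axes, zero at the start; "wrist_torque": the same for the moment, N m; "gripper_width": opening from 0.0 (shut) to 1.0 (fully open); "grasp_force": force on a finger pad.
Only numpy, scipy, OpenCV 4.12 (cv2) and the standard library are available. Lean on these libraries where they do the work, as an engineer would, in place of code of your own. Each camera call takes 0.05 s, during which the arm holds its last target. There are 200 camera calls.

### The job

Pull the drawer of the wooden tea box fully out by its knob, then lift the three identical green tins one after another to feel which is the heaviest, that is the fullest, standing each one back in the drawer before you take the next. Finish while still holding the heaviest tin up, upright and as a whole clearly higher than the top of the box, with the other two standing in the open drawer. Keep the tins from tipping, and do not disturb the mug, teaspoon, jam jar and lemon.

Things in the scene. Friction and masses are not known exactly. Their poses are not given: they have to be found in the camera images.
- tea_box: oak tea box fixed on the worktop, 150 deep x 412 wide x 154 mm high; origin at the centre of its underside; its front faces its own -x, z up. Its place and yaw vary
- drawer (a joint): how far the drawer is pulled out along the box's -x: 0 shut, 0.125 m fully out, at its stop; about 2 N of friction, stays where it is left. Oak front 408 mm wide, 10 to 143 mm above the worktop; behind it three compartments side by side, each 90 deep x 116 mm wide, floor 26 mm above the worktop, walls 6 mm thick and 35 mm high
- drawer_knob (a point): centre of the drawer's brass knob: round head of 28 mm diameter, 26 mm long, its axis level and square to the front, this point 28 mm out from the front and 112 mm above the worktop; moves with the drawer, axes as the box's (pull along -x). Shut, the box's top (154 mm high) begins 40 mm behind it
- floor_left (a point): centre of the floor of the compartment at the box's +y end; moves with the drawer, axes as the box's
- floor_middle (a point): centre of the floor of the middle compartment; moves with the drawer, axes as the box's. When the drawer is fully out it lies 79 mm in front of the box's top
- floor_right (a point): centre of the floor of the compartment at the box's -y end; moves with the drawer, axes as the box's
- tin_1_mid (a point): centre of one of three look-alike dark green square tea tins, 55 mm above its underside; body 68 x 68 x 92 mm, lid 70 mm square, 93 to 102 mm above the underside, fixed shut (bears lifting by its sides), small knob to 110 mm; z up, x and y square to its flat sides. Hidden weight 0.17 to 0.57 kg, the heaviest 0.12 kg or more above the others. Starts upright in any one of the compartments, turned up to 0.06 rad from the box
- tin_2_mid (a point): centre of one of three look-alike dark green square tea tins, 55 mm above its underside; body 68 x 68 x 92 mm, lid 70 mm square, 93 to 102 mm above the underside, fixed shut (bears lifting by its sides), small knob to 110 mm; z up, x and y square to its flat sides. Hidden weight 0.17 to 0.57 kg, the heaviest 0.12 kg or more above the others. Starts upright in any one of the compartments, turned up to 0.06 rad from the box
- tin_3_mid (a point): centre of one of three look-alike dark green square tea tins, 55 mm above its underside; body 68 x 68 x 92 mm, lid 70 mm square, 93 to 102 mm above the underside, fixed shut (bears lifting by its sides), small knob to 110 mm; z up, x and y square to its flat sides. Hidden weight 0.17 to 0.57 kg, the heaviest 0.12 kg or more above the others. Starts upright in any one of the compartments, turned up to 0.06 rad from the box
- mug: white mug, 82 x 114 x 91 mm, bystander; origin at the centre of its underside
- teaspoon: steel teaspoon lying flat, 130 x 26 x 11 mm, bystander; origin at the centre of its underside
- jam_jar: jam jar with a yellow lid, 71 mm wide, 110 mm high, bystander; origin at the centre of its underside
- lemon: lemon, 83 x 58 x 58 mm, bystander; origin at the centre of its underside

How it is judged:
By the outcome, as a careful person would: the job done as asked, in the order asked, and still so for the second after the job is handed in, while the arm keeps its last pose, push and grip.
It also fails if it takes over 72 s, if anything falls off the work surface, if the arm or the gripper's body presses on something with over 40 N, if the wrist force passes 120 N, or if a joint passes its speed limit or range.

## Working session

There is one attempt and no reset: what is moved stays moved. The work goes in short steps, Python scripts to look and compute and a shell command to move; the robot and the scene stay as the last step left them, time stands still between calls to the robot, and variables do not carry over. Pictures are saved under pics/ and viewed, at most 10 in all, crops included, and the job is handed in when it is done.

```bash
mkdir -p pics; python3 - <<'E'
from bench import manip, vision
import cv2,numpy as np
s=manip.read_state();print({k:np.round(v,3).tolist() for k,v in s.items()})
for n in("top","side"):
    i=vision.get_image(n);cv2.imwrite(f"pics/{n}0.png",i[...,::-1])
    c=vision.camera_info(n);print(n,c["fx"],c["cx"],c["cy"],np.round(c["view"],3).tolist())
E
```

```text
{'clock': 0.0, 'q': [0.906, 0.159, 1.598, 0.0, 1.386, -0.21], 'joint_velocities': [0.001, -0.001, 0.001, -0.0, 0.001, -0.001], 'joint_torque': [-0.0, -39.6, -33.143, -0.0, 0.008, -0.0], 'ee_pos': [0.252, 0.516, 0.247], 'eef_rot': [-0.0, 0.225, 0.974, -0.001], 'ft_force': [-0.192, -0.644, 0.831], 'wrist_torque': [-0.021, 0.033, 0.047], 'grasp_force': 0.0, 'gripper_width': 1.003}
top 452.5340845872124 263.37441097024436 191.85075276426068 [[0.016, -1.0, 0.004, -0.097], [-0.997, -0.017, -0.072, 0.516], [0.072, -0.003, -0.997, 1.479], [0.0, 0.0, 0.0, 1.0]]
side 457.7637371647598 248.92003943524475 187.60866341441678 [[0.913, -0.408, 0.002, -0.531], [-0.359, -0.806, -0.47, 0.171], [0.194, 0.428, -0.883, 1.866], [0.0, 0.0, 0.0, 1.0]]
```

View pics/top0.png

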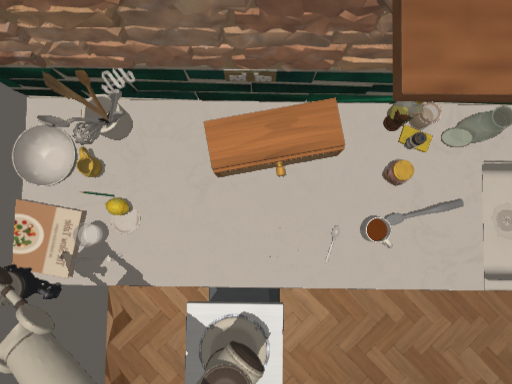

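View pics/side0.png

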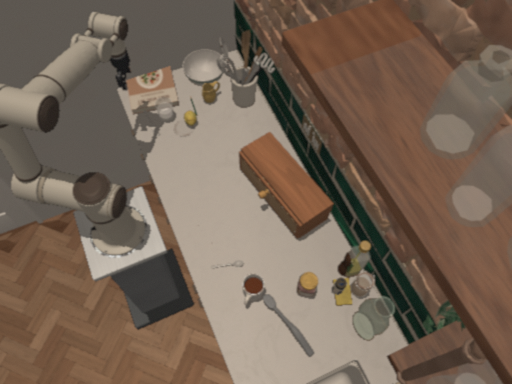

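The top view shows the box with its top corners near (205,122), (335,100), (344,152) and (214,174), and the knob at (281,170). The side view shows the knob at (264,194). The lemon, spoon, mug and jar are all well clear of the box.

```bash
cat > h.py <<'E'
from bench import manip, vision
import cv2,numpy as np
from scipy.spatial.transform import Rotation as R
def ray(c,u,v):
    V=np.array(c["view"]);Rm=V[:3,:3];o=-Rm.T@V[:3,3]
    d=Rm.T@np.array([(u-c["cx"])/c["fx"],(v-c["cy"])/c["fy"],1]);return o,d/np.linalg.norm(d)
def onz(c,u,v,z):
    o,d=ray(c,u,v);return o+d*(z-o[2])/d[2]
def proj(c,p):
    V=np.array(c["view"]);q=V[:3,:3]@p+V[:3,3];return np.array([c["fx"]*q[0]/q[2]+c["cx"],c["fy"]*q[1]/q[2]+c["cy"]])
def pose():
    s=manip.read_state();return np.array(s["ee_pos"]),R.from_quat(s["eef_rot"],scalar_first=True),s
def go(p,Rt):
    "shift (cm) and rotvec (deg) in tool axes from current pose to target"
    e,r,s=pose();return np.round(r.inv().apply(np.array(p)-e)*100,2),np.round((r.inv()*Rt).as_rotvec(degrees=True),2)
E
python3 - <<'E'
from h import *
im=cv2.imread("pics/top0.png");c=vision.camera_info("top")
hsv=cv2.cvtColor(im,cv2.COLOR_BGR2HSV)
print(hsv[135,270],hsv[166,250],hsv[171,281],hsv[200,250])
m=cv2.inRange(hsv,(3,110,120),(16,255,255)); m[:, :195]=0;m[:, 352:]=0;m[:96]=0;m[185:]=0
n,l,st,ce=cv2.connectedComponentsWithStats(m);k=1+st[1:,4].argmax();print(st[k])
mm=(l==k).astype(np.uint8);cn=max(cv2.findContours(mm,0,2)[0],key=cv2.contourArea)
ap=cv2.approxPolyDP(cn,4,True)[:,0];print(ap.tolist())
for u,v in ap: print(np.round(onz(c,u,v,.154),3))
cv2.imwrite("pics/crop0.png",cv2.resize(im[90:190,190:360],None,fx=4,fy=4,interpolation=cv2.INTER_CUBIC))
E
```

```text
[ 13 159 164] [ 13 153 107] [ 18 169 214] [ 18  31 181]
[ 204   98  141   75 6928]
[[335, 98], [205, 121], [214, 172], [343, 148]]
[ 0.8   -0.302  0.154]
[0.721 0.094 0.154]
[0.566 0.062 0.154]
[ 0.646 -0.327  0.154]
```

View pics/crop0.png

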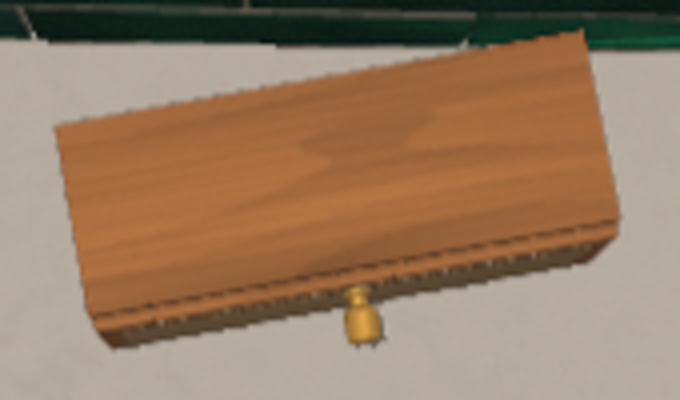

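The crop shows the box-top corners at crop (54,126), (582,30), (618,217) and (90,314). The light strip in front of them is the drawer's top edge, and the knob's head is centred near (363,322).

```bash
python3 - <<'E'
from h import *
c=vision.camera_info("top")
P=np.array([onz(c,190+u/4-.4,90+v/4-.4,.154) for u,v in [(54,126),(582,30),(618,217),(90,314)]])
bl,br,fr,fl=P;print(np.round(P,3).tolist(),[np.linalg.norm(a-b).round(3) for a,b in[(bl,br),(fl,fr),(bl,fl),(br,fr)]])
for a,b in((bl,br),(fl,fr)): d=a-b;print("yaw",np.arctan2(-d[0],d[1]))
d=(bl-br)+(fl-fr);yaw=np.arctan2(-d[0],d[1]);ctr=P.mean(0)
Rz=R.from_euler("z",yaw)
print("ctr",ctr,"knob",ctr+Rz.apply([-.075-.040,0,0]),"yaw",yaw)
k=onz(c,190+363/4-.4,90+322/4-.4,.112);print("knob px",k,Rz.inv().apply(k-ctr))
cs=vision.camera_info("side")
print("side knob",proj(cs,ctr*[1,1,0]+Rz.apply([-.115,0,.112])))
E
```

```text
[[0.721, 0.099, 0.154], [0.802, -0.302, 0.154], [0.658, -0.33, 0.154], [0.578, 0.068, 0.154]] [np.float64(0.41), np.float64(0.407), np.float64(0.147), np.float64(0.147)]
yaw 0.19996675636733616
yaw 0.1999901967496573
ctr [ 0.68985671 -0.11624377  0.154     ] knob [ 0.57714856 -0.13908832  0.154     ] yaw 0.1999784347963882
knob px [ 0.58005066 -0.13954766  0.112     ] [-0.11224698 -0.00102668 -0.042     ]
side knob [262.18752297 193.41372751]
```

```bash
cat >> h.py <<'E'
YAW=0.2
def Rt(yaw=YAW): # tool down, tool y along +y of a frame of this yaw
    y=np.array([-np.sin(yaw),np.cos(yaw),0]);z=np.array([0,0,-1.]);return R.from_matrix(np.c_[np.cross(y,z),y,z])
E
python3 -c "
from h import *
print(go([.535,-.147,.25],Rt()))"
```

```text
(array([-54.53, -47.15,  -0.2 ]), array([ -0.09,  -0.05, -37.52]))
```

```bash
python3 -m jog '[{"slide":[-38,-33,0],"rotation":[0,0,-37.5],"hand":0},{"slide":[-38,-33,0],"rotation":[0,0,-37.5],"hand":0},{"slide":[-38,-33,0],"rotation":[0,0,-37.5],"hand":0},{"slide":[-38,-33,0],"rotation":[0,0,-37.5],"hand":0},{"slide":[-38,-33,0],"rotation":[0,0,-37.5],"hand":0},{"slide":[-38,-33,0],"rotation":[0,0,-37.5],"hand":0},{"slide":[-38,-33,0],"rotation":[0,0,-37.5],"hand":0},{"slide":[-38,-33,0],"rotation":[0,0,-37.5],"hand":0},{"slide":[-54.5,-47,0],"rotation":[0,0,-37.5],"hand":0},{"slide":[-54.5,-47,0],"rotation":[0,0,-37.5],"hand":0},{"slide":[-54.5,-47,0],"rotation":[0,0,-37.5],"hand":0},{"slide":[-54.5,-47,0],"rotation":[0,0,-37.5],"hand":0}]'
python3 -c "
from h import *
print(go([.535,-.147,.25],Rt()))"
```

```text
clock: 1.3
ee_pos: [0.481, -0.0199, 0.2481]
eef_rot: [-0.0, -0.099, 0.995, 0.0]
ft_force: [0.1, 0.9, -0.1]
gripper_width: 0.998
grasp_force: 0.0
(array([ -2.77, -13.53,  -0.19]), array([ 0.02, -0.  , -0.04]))
```

```bash
python3 -m jog '[{"slide":[-2.6,-13.3,0],"rotation":[0,0,0],"hand":0},{"slide":[-2.6,-13.3,0],"rotation":[0,0,0],"hand":0},{"slide":[-2.6,-13.3,0],"rotation":[0,0,0],"hand":0},{"slide":[-2.6,-13.3,0],"rotation":[0,0,0],"hand":0},{"slide":[-2.6,-13.3,0],"rotation":[0,0,0],"hand":0}]'
python3 - <<'E'
from h import *
c=vision.camera_info("wrist");im=vision.get_image("wrist")[...,::-1].copy();cv2.imwrite("pics/w1.png",im)
print(pose()[0],go([.535,-.147,.25],Rt()))
print("expected knob px",proj(c,np.array([.578,-.139,.112])))
E
```

```text
clock: 1.8
ee_pos: [0.5323, -0.1432, 0.2476]
eef_rot: [-0.001, -0.099, 0.995, 0.001]
ft_force: [-0.5, 0.4, 0.5]
gripper_width: 1.001
grasp_force: 0.0
[ 0.53224813 -0.14241019  0.24778461] (array([-0.18, -0.5 , -0.22]), array([ 0.07, -0.05, -0.02]))
expected knob px [253.38943373 229.9005696 ]
```

View pics/w1.png

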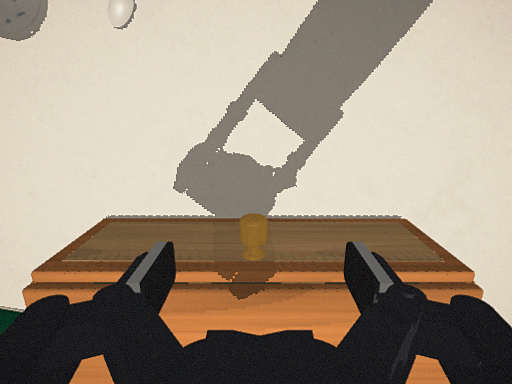

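The knob head is at about (253,229), where it was predicted. The front edge is level in the image, so the yaw is right. I'll go down over the knob.

```bash
python3 -c "
from h import *
print(go([.577,-.139,.112],Rt()))"
```

```text
(array([-4.47, -0.57, 13.57]), array([ 0.07, -0.05, -0.02]))
```

```bash
python3 -m jog '[{"slide":[-4.5,-0.5,4],"rotation":[0,0,0],"hand":0},{"slide":[-4.5,-0.5,8],"rotation":[0,0,0],"hand":0},{"slide":[-4.5,-0.5,8],"rotation":[0,0,0],"hand":0},{"slide":[-4.5,-0.5,10],"rotation":[0,0,0],"hand":0},{"slide":[-4.5,-0.5,12],"rotation":[0,0,0],"hand":0},{"slide":[-4.5,-0.5,13.5],"rotation":[0,0,0],"hand":0},{"slide":[-4.5,-0.5,13.5],"rotation":[0,0,0],"hand":0}]'
python3 -c "
from h import *
print(go([.577,-.139,.112],Rt()))"
python3 -m jog '[{"slide":[0,0,0],"rotation":[0,0,0],"hand":255},{"slide":[0,0,0],"rotation":[0,0,0],"hand":255},{"slide":[0,0,0],"rotation":[0,0,0],"hand":255},{"slide":[0,0,0],"rotation":[0,0,0],"hand":255},{"slide":[0,0,0],"rotation":[0,0,0],"hand":255},{"slide":[0,0,0],"rotation":[0,0,0],"hand":255},{"slide":[0,0,0],"rotation":[0,0,0],"hand":255}]'
```

```text
clock: 2.55
ee_pos: [0.5764, -0.1378, 0.1123]
eef_rot: [-0.001, -0.1, 0.995, 0.001]
ft_force: [-0.2, -0.4, 0.4]
gripper_width: 0.998
grasp_force: 0.0
(array([-0.04, -0.13,  0.03]), array([ 0.12, -0.16,  0.03]))
clock: 3.25
ee_pos: [0.5784, -0.1399, 0.1146]
eef_rot: [0.001, -0.1, 0.995, -0.001]
ft_force: [-2.0, -1.6, 6.2]
gripper_width: 0.303
grasp_force: 59.3
```

```bash
python3 -m jog '[{"slide":[1,0,0],"rotation":[0,0,0],"hand":255},{"slide":[2.5,0,0],"rotation":[0,0,0],"hand":255},{"slide":[4,0,0],"rotation":[0,0,0],"hand":255},{"slide":[5.5,0,0],"rotation":[0,0,0],"hand":255},{"slide":[7,0,0],"rotation":[0,0,0],"hand":255},{"slide":[8.5,0,0],"rotation":[0,0,0],"hand":255},{"slide":[10,0,0],"rotation":[0,0,0],"hand":255},{"slide":[11,0,0],"rotation":[0,0,0],"hand":255},{"slide":[12,0,0],"rotation":[0,0,0],"hand":255},{"slide":[12.5,0,0],"rotation":[0,0,0],"hand":255},{"slide":[12.8,0,0],"rotation":[0,0,0],"hand":255},{"slide":[12.8,0,0],"rotation":[0,0,0],"hand":255}]'
```

```text
clock: 4.45
ee_pos: [0.4557, -0.1644, 0.1146]
eef_rot: [0.005, -0.099, 0.995, -0.001]
ft_force: [14.9, 3.0, -2.3]
gripper_width: 0.3
grasp_force: 60.5
```

The drawer moved 125 mm and the force has risen to 15 N, so it is at its stop. I'll release the knob, rise, and look with the top and wrist cameras.

```bash
python3 -m jog '[{"slide":[-0.2,0,0],"rotation":[0,0,0],"hand":255},{"slide":[-0.2,0,0],"rotation":[0,0,0],"hand":0},{"slide":[-0.2,0,0],"rotation":[0,0,0],"hand":0},{"slide":[-0.2,0,0],"rotation":[0,0,0],"hand":0},{"slide":[-0.2,0,0],"rotation":[0,0,0],"hand":0},{"slide":[-0.2,0,-3],"rotation":[0,0,0],"hand":0},{"slide":[-0.2,0,-7],"rotation":[0,0,0],"hand":0},{"slide":[-0.2,0,-12],"rotation":[0,0,0],"hand":0},{"slide":[-0.2,0,-17],"rotation":[0,0,0],"hand":0},{"slide":[3,0,-20],"rotation":[0,0,0],"hand":0},{"slide":[5,0,-20],"rotation":[0,0,0],"hand":0},{"slide":[5,0,-20],"rotation":[0,0,0],"hand":0}]'
python3 - <<'E'
from h import *
im=vision.get_image("wrist")[...,::-1].copy();c=vision.camera_info("wrist");np.save("cw2.npy",c["view"])
t=vision.get_image("top")[...,::-1]
cv2.imwrite("pics/w2.png",im);cv2.imwrite("pics/t2.png",t)
x=cv2.resize(t[90:240,180:380],None,fx=2.56,fy=2.56,interpolation=cv2.INTER_CUBIC)
cv2.imwrite("pics/wt2.png",np.vstack([im[:, :512][:200*2-16], x[:,:512]])[:,:]) if 0 else None
cv2.imwrite("pics/t2c.png",cv2.resize(t[90:240,180:380],None,fx=4,fy=4,interpolation=cv2.INTER_CUBIC))
print(pose()[0],go([0.4557,-.1644,.3146],Rt()))
E
```

```text
clock: 5.65
ee_pos: [0.4024, -0.1749, 0.3144]
eef_rot: [0.001, -0.099, 0.995, -0.001]
ft_force: [0.1, -0.5, -1.1]
gripper_width: 0.997
grasp_force: 0.0
[ 0.40325913 -0.17416975  0.31266602] (array([-5.33, -0.08, -0.19]), array([ 0.05, -0.01, -0.07]))
```

View pics/t2c.png

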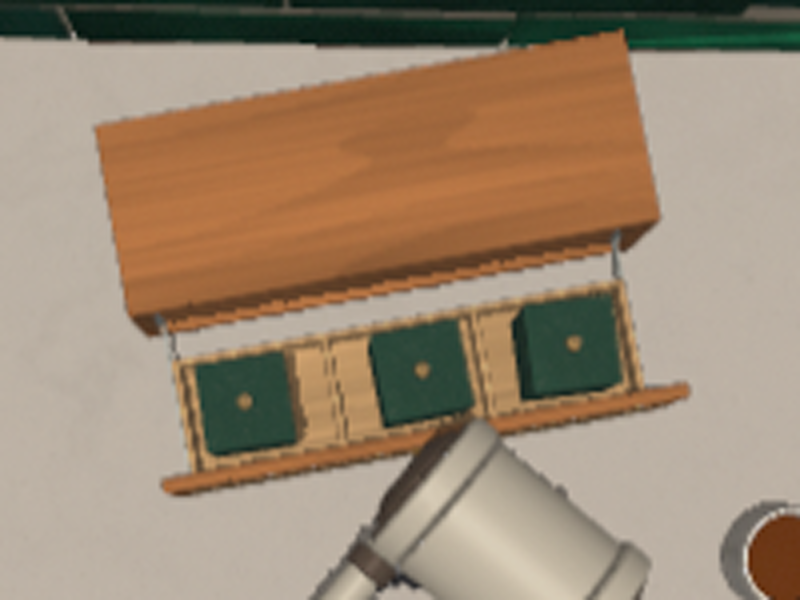

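View pics/w2.png

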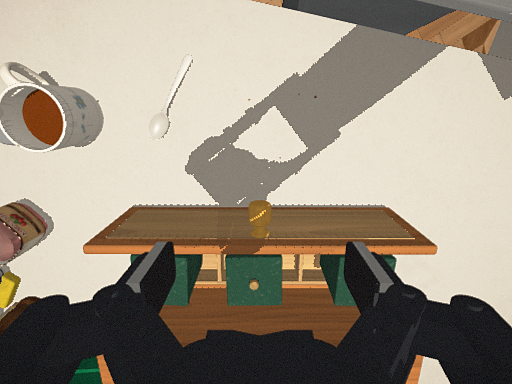

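The top crop shows three upright tins, with lid knobs at crop (245,401), (422,370) and (574,343). The wrist view shows the knob and the drawer fully open. Next I measure tin centres and yaws.

```bash
python3 - <<'E'
from h import *
t=cv2.imread("pics/t2.png");c=vision.camera_info("top")
hsv=cv2.cvtColor(t,cv2.COLOR_BGR2HSV);b=cv2.inRange(hsv,(60,80,30),(95,255,255));b[:160]=0
up=cv2.resize(b,None,fx=4,fy=4,interpolation=cv2.INTER_CUBIC);up=(up>127).astype(np.uint8)
Rz=R.from_euler("z",YAW);ctr=np.array([.690,-.1163,0])
i=0
for k in cv2.findContours(up,cv2.RETR_EXTERNAL,2)[0]:
    if cv2.contourArea(k)<4000: continue
    r=cv2.minAreaRect(k);(cx,cy),wh,a=r
    pts=cv2.boxPoints(r)/4-.375;W=np.array([onz(c,u,v,.128) for u,v in pts])
    e=W[1]-W[0];yaw=np.arctan2(e[1],e[0]);yaw=(yaw-YAW+np.pi/4)%(np.pi/2)-np.pi/4
    print("rect ctr",np.round(W.mean(0),4),"size",[np.round(np.linalg.norm(W[j+1]-W[j]),4) for j in(0,1)],"relyaw",round(yaw,3),"box frame",np.round(Rz.inv().apply(W.mean(0)-ctr),4))
for u,v in[(245,401),(422,370),(574,343)]:
    p=onz(c,180+u/4-.375,90+v/4-.375,.132);print("knob",np.round(p,4),np.round(Rz.inv().apply(p-ctr),4))
print("floors y", [-.122,0,.122],"x",-.075-.079)
E
```

```text
rect ctr [ 0.5122 -0.0184  0.128 ] size [np.float64(0.0685), np.float64(0.0712)] relyaw -0.03 box frame [-0.1548  0.1313  0.128 ]
rect ctr [ 0.5384 -0.1519  0.128 ] size [np.float64(0.0701), np.float64(0.0708)] relyaw 0.015 box frame [-0.1556 -0.0048  0.128 ]
rect ctr [ 0.5601 -0.2642  0.128 ] size [np.float64(0.0774), np.float64(0.0717)] relyaw -0.072 box frame [-0.1567 -0.1191  0.128 ]
knob [ 0.5147 -0.0188  0.132 ] [-0.1524  0.1304  0.132 ]
knob [ 0.5408 -0.1539  0.132 ] [-0.1537 -0.0072  0.132 ]
knob [ 0.5635 -0.2703  0.132 ] [-0.1545 -0.1258  0.132 ]
floors y [-0.122, 0, 0.122] x -0.154
```

```bash
python3 -c "
from h import *
print(go([.541,-.153,.22],Rt(.21)),go([.541,-.153,.091],Rt(.21)))"
```

```text
(array([-13.92,  -0.65,   9.26]), array([ 0.05, -0.01, -0.64])) (array([-13.92,  -0.67,  22.16]), array([ 0.05, -0.01, -0.64]))
```

```bash
python3 -m jog '[{"slide":[-4.5,-0.5,2],"rotation":[0,0,0],"hand":0},{"slide":[-9,-0.6,4],"rotation":[0,0,-0.6],"hand":0},{"slide":[-13.9,-0.6,6],"rotation":[0,0,-0.6],"hand":0},{"slide":[-13.9,-0.6,9],"rotation":[0,0,-0.6],"hand":0},{"slide":[-13.9,-0.6,9],"rotation":[0,0,-0.6],"hand":0},{"slide":[-13.9,-0.6,9],"rotation":[0,0,-0.6],"hand":0}]'
python3 - <<'E'
from h import *
im=vision.get_image("wrist")[...,::-1].copy();c=vision.camera_info("wrist");cv2.imwrite("pics/w3.png",im)
print(go([.541,-.153,.091],Rt(.21)),proj(c,np.array([.541,-.153,.132])))
E
```

```text
clock: 6.35
ee_pos: [0.5403, -0.152, 0.2221]
eef_rot: [-0.001, -0.105, 0.994, 0.001]
ft_force: [0.7, 0.4, 1.6]
gripper_width: 1.001
grasp_force: 0.0
(array([-1.000e-02, -4.000e-02,  1.329e+01]), array([-0.  ,  0.  ,  0.01])) [257.83975434 200.05684607]
```

View pics/w3.png

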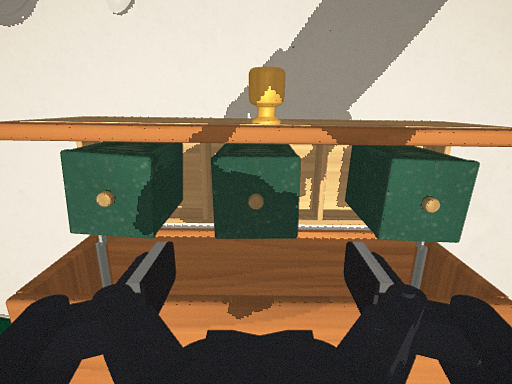

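The middle tin's knob is at (256,201), against (258,200) predicted, and its edge is level. I'll descend, grip and lift.

```bash
python3 -m jog '[{"slide":[0,0,4],"rotation":[0,0,0],"hand":0},{"slide":[0,0,7],"rotation":[0,0,0],"hand":0},{"slide":[0,0,9],"rotation":[0,0,0],"hand":0},{"slide":[0,0,11],"rotation":[0,0,0],"hand":0},{"slide":[0,0,12.5],"rotation":[0,0,0],"hand":0},{"slide":[0,0,13.2],"rotation":[0,0,0],"hand":0},{"slide":[0,0,13.2],"rotation":[0,0,0],"hand":0},{"slide":[0,0,13.2],"rotation":[0,0,0],"hand":0}]'
python3 -m jog '[{"slide":[0,0,0],"rotation":[0,0,0],"hand":255},{"slide":[0,0,0],"rotation":[0,0,0],"hand":255},{"slide":[0,0,0],"rotation":[0,0,0],"hand":255},{"slide":[0,0,0],"rotation":[0,0,0],"hand":255},{"slide":[0,0,0],"rotation":[0,0,0],"hand":255}]'
```

```text
clock: 7.2
ee_pos: [0.5415, -0.1531, 0.0926]
eef_rot: [0.001, -0.105, 0.994, -0.001]
ft_force: [-0.0, -0.2, -0.9]
gripper_width: 0.999
grasp_force: 0.0
clock: 7.7
ee_pos: [0.542, -0.1529, 0.0925]
eef_rot: [0.001, -0.105, 0.994, -0.001]
ft_force: [3.8, 0.0, 6.4]
gripper_width: 0.8
grasp_force: 78.8
```

```bash
cat > weigh.py <<'E'
from h import *
F=[]
for i in range(14):
    vision.get_image("side");F.append(manip.read_state()["ft_force"])
F=np.array(F);e,r,s=pose();print("F",F.mean(0).round(2),"sem",(F.std(0)/14**.5).round(2),"tq",np.round(s["joint_torque"],2).tolist(),"pos",e.round(4),"w",s["gripper_width"],"g",s["grasp_force"],"tilt",r.as_matrix()[2,2].round(4))
E
python3 -m jog '[{"slide":[0,0,-1],"rotation":[0,0,0],"hand":255},{"slide":[0,0,-3],"rotation":[0,0,0],"hand":255},{"slide":[0,0,-5],"rotation":[0,0,0],"hand":255},{"slide":[0,0,-7],"rotation":[0,0,0],"hand":255},{"slide":[0,0,-9],"rotation":[0,0,0],"hand":255},{"slide":[0,0,-10],"rotation":[0,0,0],"hand":255},{"slide":[0,0,-10],"rotation":[0,0,0],"hand":255},{"slide":[0,0,-10],"rotation":[0,0,0],"hand":255},{"slide":[0,0,-10],"rotation":[0,0,0],"hand":255}]'; python3 weigh.py
```

```text
clock: 8.6
ee_pos: [0.5396, -0.1522, 0.1894]
eef_rot: [-0.002, -0.105, 0.994, 0.001]
ft_force: [0.0, -1.1, -2.9]
gripper_width: 0.799
grasp_force: 97.2
F [-0.07  0.11 -2.56] sem [0.12 0.16 0.09] tq [-0.0, -40.4, -33.17, -0.01, 0.01, -0.0] pos [ 0.5408 -0.1527  0.1914] w 0.8014718495484872 g 97.17334270477295 tilt -1.0
```

```bash
python3 -m jog '[{"slide":[0,0,2],"rotation":[0,0,0],"hand":255},{"slide":[0,0,4],"rotation":[0,0,0],"hand":255},{"slide":[0,0,6],"rotation":[0,0,0],"hand":255},{"slide":[0,0,8],"rotation":[0,0,0],"hand":255},{"slide":[0,0,9],"rotation":[0,0,0],"hand":255},{"slide":[0,0,9.6],"rotation":[0,0,0],"hand":255},{"slide":[0,0,9.9],"rotation":[0,0,0],"hand":255},{"slide":[0,0,9.9],"rotation":[0,0,0],"hand":255},{"slide":[0,0,9.9],"rotation":[0,0,0],"hand":255}]'
python3 -m jog '[{"slide":[0,0,0],"rotation":[0,0,0],"hand":0},{"slide":[0,0,0],"rotation":[0,0,0],"hand":0},{"slide":[0,0,0],"rotation":[0,0,0],"hand":0},{"slide":[0,0,0],"rotation":[0,0,0],"hand":0},{"slide":[0,0,-3],"rotation":[0,0,0],"hand":0},{"slide":[0,0,-7],"rotation":[0,0,0],"hand":0},{"slide":[0,0,-11],"rotation":[0,0,0],"hand":0},{"slide":[0,0,-13],"rotation":[0,0,0],"hand":0},{"slide":[0,0,-13],"rotation":[0,0,0],"hand":0}]'
python3 -c "
from h import *
print(go([.5145,-.018,.22],Rt(.17)),go([.5635,-.270,.22],Rt(.16)))"
```

```text
clock: 10.2
ee_pos: [0.5429, -0.1519, 0.0963]
eef_rot: [0.002, -0.104, 0.995, 0.001]
ft_force: [-2.4, 7.1, 15.5]
gripper_width: 0.8
grasp_force: 91.9
clock: 11.1
ee_pos: [0.5428, -0.1538, 0.2265]
eef_rot: [0.003, -0.105, 0.994, -0.002]
ft_force: [0.2, 0.2, 0.7]
gripper_width: 0.999
grasp_force: 0.0
(array([-0.06, 13.88,  0.58]), array([-0.28,  0.34,  2.3 ])) (array([  0.4 , -11.79,   0.7 ]), array([-0.28,  0.34,  2.87]))
```

```bash
python3 -m jog '[{"slide":[0,5,0],"rotation":[0,0,2.3],"hand":0},{"slide":[0,10,0],"rotation":[0,0,2.3],"hand":0},{"slide":[0,13.9,0.5],"rotation":[0,0,2.3],"hand":0},{"slide":[0,13.9,0.5],"rotation":[0,0,2.3],"hand":0},{"slide":[0,13.9,0.5],"rotation":[0,0,2.3],"hand":0},{"slide":[0,13.9,0.5],"rotation":[0,0,2.3],"hand":0}]'
python3 - <<'E'
from h import *
im=vision.get_image("wrist")[...,::-1].copy();c=vision.camera_info("wrist");cv2.imwrite("pics/w4.png",im)
print(go([.5145,-.018,.092],Rt(.17)),proj(c,np.array([.5145,-.018,.132])))
E
```

```text
clock: 11.7
ee_pos: [0.5117, -0.0176, 0.2166]
eef_rot: [-0.0, -0.084, 0.996, -0.0]
ft_force: [0.1, -0.1, 0.9]
gripper_width: 1.001
grasp_force: 0.0
(array([-0.26, -0.06, 12.49]), array([-0.01, -0.03, -0.08])) [257.50462043 205.99561463]
```

View pics/w4.png

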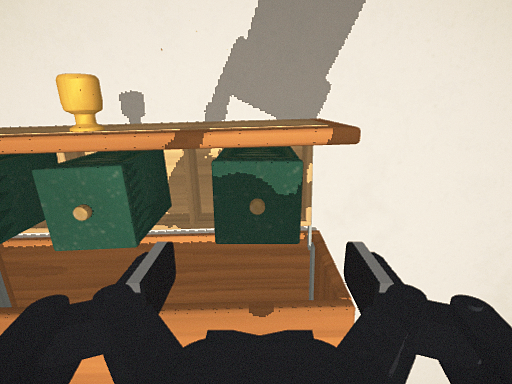

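The left tin's knob is at (257,206), exactly as predicted, and the tin is square to the gripper. The middle tin stands upright. I'll grip the left one.

```bash
python3 -m jog '[{"slide":[-0.2,0,4],"rotation":[0,0,0],"hand":0},{"slide":[-0.2,0,7],"rotation":[0,0,0],"hand":0},{"slide":[-0.2,0,9],"rotation":[0,0,0],"hand":0},{"slide":[-0.2,0,11],"rotation":[0,0,0],"hand":0},{"slide":[-0.2,0,12],"rotation":[0,0,0],"hand":0},{"slide":[-0.2,0,12.5],"rotation":[0,0,0],"hand":0},{"slide":[-0.2,0,12.5],"rotation":[0,0,0],"hand":0},{"slide":[-0.2,0,12.5],"rotation":[0,0,0],"hand":0}]'
python3 -m jog '[{"slide":[0,0,0],"rotation":[0,0,0],"hand":255},{"slide":[0,0,0],"rotation":[0,0,0],"hand":255},{"slide":[0,0,0],"rotation":[0,0,0],"hand":255},{"slide":[0,0,0],"rotation":[0,0,0],"hand":255},{"slide":[0,0,0],"rotation":[0,0,0],"hand":255}]'
python3 -m jog '[{"slide":[0,0,-1],"rotation":[0,0,0],"hand":255},{"slide":[0,0,-3],"rotation":[0,0,0],"hand":255},{"slide":[0,0,-5],"rotation":[0,0,0],"hand":255},{"slide":[0,0,-7],"rotation":[0,0,0],"hand":255},{"slide":[0,0,-9],"rotation":[0,0,0],"hand":255},{"slide":[0,0,-10],"rotation":[0,0,0],"hand":255},{"slide":[0,0,-10],"rotation":[0,0,0],"hand":255},{"slide":[0,0,-10],"rotation":[0,0,0],"hand":255},{"slide":[0,0,-10],"rotation":[0,0,0],"hand":255}]'; python3 weigh.py
```

```text
clock: 12.55
ee_pos: [0.5145, -0.0168, 0.0933]
eef_rot: [0.001, -0.085, 0.996, -0.0]
ft_force: [0.7, 0.3, -0.4]
gripper_width: 1.001
grasp_force: 0.0
clock: 13.05
ee_pos: [0.5149, -0.0171, 0.0937]
eef_rot: [0.001, -0.085, 0.996, -0.001]
ft_force: [0.1, -2.0, 6.5]
gripper_width: 0.8
grasp_force: 66.9
clock: 13.95
ee_pos: [0.5128, -0.0161, 0.1908]
eef_rot: [-0.001, -0.085, 0.996, 0.001]
ft_force: [-0.3, -0.3, -2.4]
gripper_width: 0.8
grasp_force: 68.0
F [ 0.02  0.11 -2.06] sem [0.1  0.08 0.14] tq [-0.0, -34.87, -32.77, -0.0, 0.0, -0.0] pos [ 0.5138 -0.0164  0.1924] w 0.8006015086552785 g 68.02577465772629 tilt -1.0
```

```bash
python3 -m jog '[{"slide":[0,0,2],"rotation":[0,0,0],"hand":255},{"slide":[0,0,4],"rotation":[0,0,0],"hand":255},{"slide":[0,0,6],"rotation":[0,0,0],"hand":255},{"slide":[0,0,8],"rotation":[0,0,0],"hand":255},{"slide":[0,0,9],"rotation":[0,0,0],"hand":255},{"slide":[0,0,9.5],"rotation":[0,0,0],"hand":255},{"slide":[0,0,9.7],"rotation":[0,0,0],"hand":255},{"slide":[0,0,9.7],"rotation":[0,0,0],"hand":255},{"slide":[0,0,9.7],"rotation":[0,0,0],"hand":255}]'
python3 -m jog '[{"slide":[0,0,0],"rotation":[0,0,0],"hand":0},{"slide":[0,0,0],"rotation":[0,0,0],"hand":0},{"slide":[0,0,0],"rotation":[0,0,0],"hand":0},{"slide":[0,0,0],"rotation":[0,0,0],"hand":0},{"slide":[0,0,-3],"rotation":[0,0,0],"hand":0},{"slide":[0,0,-7],"rotation":[0,0,0],"hand":0},{"slide":[0,0,-11],"rotation":[0,0,0],"hand":0},{"slide":[0,0,-13],"rotation":[0,0,0],"hand":0},{"slide":[0,0,-13],"rotation":[0,0,0],"hand":0}]'
python3 -c "
from h import *
print(go([.5635,-.270,.22],Rt(.16)))"
```

```text
clock: 15.55
ee_pos: [0.5145, -0.0166, 0.0963]
eef_rot: [0.001, -0.085, 0.996, -0.0]
ft_force: [-0.0, -0.2, -1.6]
gripper_width: 0.805
grasp_force: 68.0
clock: 16.45
ee_pos: [0.516, -0.0169, 0.2294]
eef_rot: [0.004, -0.085, 0.996, -0.001]
ft_force: [0.6, -0.2, -0.1]
gripper_width: 0.997
grasp_force: 0.0
(array([ -0.39, -25.74,   1.03]), array([-0.19,  0.42,  0.58]))
```

```bash
python3 -m jog '[{"slide":[-0.1,-5,0],"rotation":[0,0,0.5],"hand":0},{"slide":[-0.2,-10,0],"rotation":[0,0,0.5],"hand":0},{"slide":[-0.2,-15,0],"rotation":[0,0,0.5],"hand":0},{"slide":[-0.3,-20,0],"rotation":[0,0,0.5],"hand":0},{"slide":[-0.4,-24,0.5],"rotation":[0,0,0.5],"hand":0},{"slide":[-0.4,-25.7,1],"rotation":[0,0,0.5],"hand":0},{"slide":[-0.4,-25.7,1],"rotation":[0,0,0.5],"hand":0},{"slide":[-0.4,-25.7,1],"rotation":[0,0,0.5],"hand":0}]'
python3 - <<'E'
from h import *
im=vision.get_image("wrist")[...,::-1].copy();c=vision.camera_info("wrist")
t=vision.get_image("top")[...,::-1][90:240,180:380]
cv2.imwrite("pics/w5.png",np.vstack([im[60:300],cv2.resize(t,(512,340))]))
print(go([.5635,-.270,.092],Rt(.16)),proj(c,np.array([.5635,-.270,.132])))
E
```

```text
clock: 17.25
ee_pos: [0.5606, -0.2678, 0.2139]
eef_rot: [-0.001, -0.081, 0.997, 0.001]
ft_force: [-0.6, 1.0, -0.1]
gripper_width: 1.001
grasp_force: 0.0
(array([-0.19, -0.32, 12.3 ]), array([ 0.06, -0.03,  0.17])) [254.08119498 206.59355132]
```

View pics/w5.png

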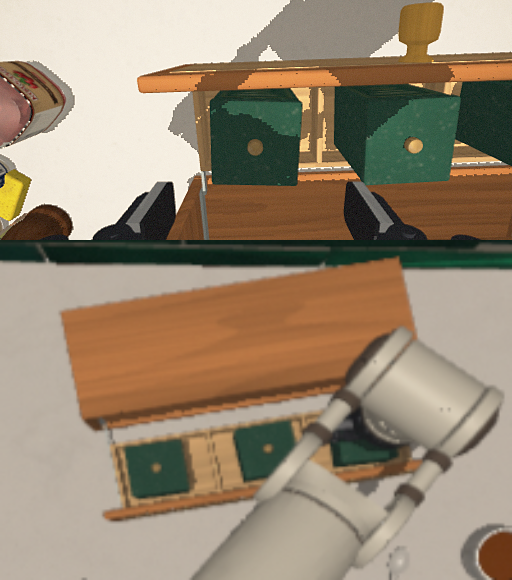

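The right tin's knob is at (255,207), against (254,207) predicted, and it is square to the gripper. The left and middle tins stand upright in their compartments. I'll grip and lift the right one.

```bash
python3 -m jog '[{"slide":[-0.2,-0.2,4],"rotation":[0,0,0],"hand":0},{"slide":[-0.2,-0.2,7],"rotation":[0,0,0],"hand":0},{"slide":[-0.2,-0.2,9],"rotation":[0,0,0],"hand":0},{"slide":[-0.2,-0.2,11],"rotation":[0,0,0],"hand":0},{"slide":[-0.2,-0.2,12],"rotation":[0,0,0],"hand":0},{"slide":[-0.2,-0.2,12.3],"rotation":[0,0,0],"hand":0},{"slide":[-0.2,-0.2,12.3],"rotation":[0,0,0],"hand":0},{"slide":[-0.2,-0.2,12.3],"rotation":[0,0,0],"hand":0}]'
python3 -m jog '[{"slide":[0,0,0],"rotation":[0,0,0],"hand":255},{"slide":[0,0,0],"rotation":[0,0,0],"hand":255},{"slide":[0,0,0],"rotation":[0,0,0],"hand":255},{"slide":[0,0,0],"rotation":[0,0,0],"hand":255},{"slide":[0,0,0],"rotation":[0,0,0],"hand":255}]'
python3 -m jog '[{"slide":[0,0,-1],"rotation":[0,0,0],"hand":255},{"slide":[0,0,-3],"rotation":[0,0,0],"hand":255},{"slide":[0,0,-5],"rotation":[0,0,0],"hand":255},{"slide":[0,0,-7],"rotation":[0,0,0],"hand":255},{"slide":[0,0,-9],"rotation":[0,0,0],"hand":255},{"slide":[0,0,-10],"rotation":[0,0,0],"hand":255},{"slide":[0,0,-10],"rotation":[0,0,0],"hand":255},{"slide":[0,0,-10],"rotation":[0,0,0],"hand":255},{"slide":[0,0,-10],"rotation":[0,0,0],"hand":255}]'; python3 weigh.py
```

```text
clock: 18.15
ee_pos: [0.5643, -0.2709, 0.0938]
eef_rot: [0.001, -0.081, 0.997, -0.001]
ft_force: [-0.1, -0.3, -0.1]
gripper_width: 0.999
grasp_force: 0.0
clock: 18.65
ee_pos: [0.5641, -0.2709, 0.0939]
eef_rot: [0.001, -0.081, 0.997, -0.0]
ft_force: [-1.4, 3.0, 5.7]
gripper_width: 0.801
grasp_force: 67.4
clock: 19.55
ee_pos: [0.5626, -0.27, 0.1905]
eef_rot: [-0.001, -0.081, 0.997, 0.001]
ft_force: [-0.2, -0.3, -5.8]
gripper_width: 0.802
grasp_force: 69.5
F [-0.14 -0.1  -5.32] sem [0.15 0.09 0.11] tq [-0.0, -48.68, -34.83, -0.01, 0.01, 0.0] pos [ 0.5635 -0.2707  0.1924] w 0.8012471842257552 g 69.49493676424026 tilt -1.0
```

Right is 5.3 N, against 2.6 N for the middle and 2.1 N for the left, so the right tin is the heaviest. I'll lift it well above the box.

```bash
python3 -m jog '[{"slide":[0,0,-1],"rotation":[0,0,0],"hand":255},{"slide":[0,0,-3],"rotation":[0,0,0],"hand":255},{"slide":[0,0,-5],"rotation":[0,0,0],"hand":255},{"slide":[0,0,-7],"rotation":[0,0,0],"hand":255},{"slide":[0,0,-9],"rotation":[0,0,0],"hand":255},{"slide":[0,0,-11],"rotation":[0,0,0],"hand":255},{"slide":[0,0,-12.5],"rotation":[0,0,0],"hand":255},{"slide":[0,0,-13],"rotation":[0,0,0],"hand":255},{"slide":[0,0,-13],"rotation":[0,0,0],"hand":255},{"slide":[0,0,-13],"rotation":[0,0,0],"hand":255},{"slide":[0,0,-13],"rotation":[0,0,0],"hand":255}]'; python3 weigh.py
python3 - <<'E'
from h import *
s=vision.get_image("side")[...,::-1][110:270,190:390];cv2.imwrite("pics/s6.png",cv2.resize(s,None,fx=3.5,fy=3.5,interpolation=cv2.INTER_CUBIC))
E
```

```text
clock: 21.35
ee_pos: [0.563, -0.2703, 0.3207]
eef_rot: [-0.001, -0.081, 0.997, 0.001]
ft_force: [1.3, 0.5, -5.5]
gripper_width: 0.802
grasp_force: 69.5
F [ 0.15  0.05 -5.18] sem [0.11 0.15 0.07] tq [-0.0, -47.53, -36.92, -0.01, 0.01, -0.0] pos [ 0.5635 -0.2707  0.3224] w 0.801842514931325 g 69.52157825231552 tilt -1.0
```

View pics/s6.png

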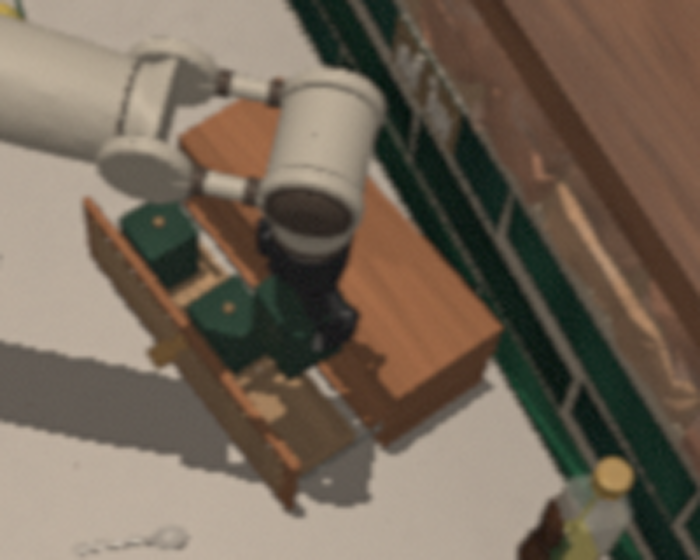

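The side view shows two tins standing in the open drawer and the third held up. Last check: is the knob at crop (168,350) where a fully open drawer puts it?

```bash
python3 - <<'E'
from h import *
Rz=R.from_euler("z",YAW);c=vision.camera_info("side")
for d in(.125,.115): print(proj(c,np.array([.690,-.1163,0])+Rz.apply([-.115-d,0,.112])), "seen",190+168/3.5,110+350/3.5)
E
```

```text
[236.39768021 209.93902576] seen 238.0 210.0
[238.50050791 208.59354833] seen 238.0 210.0
```

The shut-drawer prediction was off by about (+1.8,+0.6) px. Taking that off gives an opening of about 0.124 m, so the drawer is still at its stop.

```bash
python3 -c "
from bench import hand_in
print(hand_in())"
```

```text
the job is handed in; nothing more can be done
None
```

I handed the job in with the drawer fully out and the heaviest tin, the right-hand one (about 5.3 N against 2.6 N and 2.1 N), held upright with its underside about 0.1 m above the box top; the other two stand in the drawer.

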